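Slide the lockbox cover under its spring clip

ROBOT

A 6-joint arm with a two-finger parallel gripper is mounted at the origin on the work surface. World frame = base frame: x ahead of the robot, y to its left, z up, the work surface at z = 0. Lengths are in m, angles in rad, forces in N, time in s.
With the tool pointing down it reaches from about 0.425 to 0.95 m from the base axis. Payload 14.7 kg.
Tool frame: the origin (TCP) lies on the centre line of the jaws, within the pads' length; the fingertips stand 8 mm ahead of it and the grasp point (between the pads) lies 11 mm behind it; z points along the fingers, y is the direction in which the jaws open and shut (so a half turn about z gives the same grasp; the last joint's range is limited). The gripper opens to 85 mm and grips with 20 to 120 N. Pads are 22 mm wide; open, the fingers measure 114 mm over their backs; the gripper's body (76 mm by 85 mm) begins 54 mm behind the grasp point. The pads swing forward as they close: fully open they stand 13 mm farther back than shut.
Start: joints at [-1.257, 0.48, 1.596, -0, 1.065, -0.047], TCP at [0.229, -0.608, 0.239] pointing down, gripper open.
Joint ranges: [-2.75, 2.75], [-0.82, 2.05], [0.23, 2.67], [-1.56, 4.7], [0.09, 2.69], [-2.92, 2.92]. Speed limits (rad/s): [1.89, 1.89, 2.39, 3.01, 3.01, 3.01].

INTERFACE

Orientations are given as a unit quaternion [w, x, y, z].
In Python, from plant import arm, capture, models gives the robot as it stands. The module is installed in compiled form; this text tells all that it offers.
- The arm moves only by the shell command python3 -m jog 'ROWS' [OPENING] [FORCE]. ROWS is a JSON object of lists of equal length, an entry for each row: "translation": the shift along the tool's x, y, z in mm, a list of three; "angular": the turn, a rotation vector about the tool's x, y, z in degrees, a list of three. In form: {"translation": [[dx, dy, dz], ...], "angular": [[wx, wy, wz], ...]}. A call has 1 to 20 rows; each row is the pose to reach, as a shift and turn from the pose commanded when the call began, along the tool's axes at that moment; what a row does not reach only later rows make up. A row lasts 1/10 s, in which the tool goes at most 50 mm and 8.59 degrees, less where a joint would pass 70% of its speed; a pose out of reach is approached as far as the arm can. A call with a gripper value outside its range is refused whole. OPENING is the gripper's target within -1 to 1 (fully open at 1, half-way at 0, shut at -1), set as the call begins (- or left out, the last holds). The fingers move at their own pace and stop on an object; FORCE is the grip in N (left out, the last holds). Time passes only in rows, so rows that repeat a pose let the fingers close. It gives the time, the measured TCP pose, the force and the opening at its end, in the units of the state.
- arm.get_state(): the state, without advancing time (a new reading comes with each control period).
- capture(name): name is "side" or "top" or "wrist"; returns a dict with "pixels" (420x560x3 uint8, red, green, blue), "z_map" (420x560 float32, m along the optical axis (not along the pixel's ray), 0 where there is no reading), "camera_matrix" (3x3 intrinsics, pixels), "R" (3x3) and "t" (3): a world point X has camera coordinates R X + t. Camera axes: x right, y down, z forward; pixel columns grow to the right and rows downward; lengths in m; the calibration is good to about 2 mm. A picture is of the moment at which its call begins.
- arm.job_done(): hands the job in, once; it reports no verdict.
Trained networks look in the newest picture that a camera, given by its name, has taken for a name from the list of things; names that differ only in an ending like _2 or _b are one class to them, and where a whole thing is asked for, a point or a joint stands for the part that bears it (a point fixed in the world has none). Each returns a list of dicts, best first, with "p" (0 to 1); they miss things now and then, are a little off and sometimes report something else, mostly with a low value. They report only what shows in the picture. A call takes as long as a camera call.
- models.silhouettes(camera, label): "pixels" (420x560 bool, what is visible of it) and "point" ([column, row] in pixels, amid what is visible of it).
The state is a dict: "t": time; "qpos": joint angles; "joint_velocities": joint speeds; "tau": joint torques, N m; "eef_pos": TCP position; "tool_rot": TCP orientation; "contact_force": force on the tool from outside, world axes, zero at the start; "wrist_torque": the same for the moment, N m; "finger_gap": finger opening in m.
Only numpy, scipy, OpenCV 4.12 (cv2) and the standard library are available. Lean on these libraries where they do the work, as an engineer would, in place of code of your own. Each camera call takes 0.05 s, during which the arm holds its last target. There are 200 camera calls.

TASK

Close the key slot of the grey lockbox: push the flat cover plate along its rails up to the spring clip, hold the round red button down with one fingertip so that the clip lifts, and while it is held push the plate on beneath the clip with the other fingertip until it is fully home against the end stop. Then let the button up so that the clip clamps the plate, and take the hand away. Only press and push: pick nothing up, and leave the padlock, hinge, gate ring and bushing as they lie.

Things in the scene. Friction and masses are not known exactly. Their poses are not given: they have to be found in the camera images.
- lockbox: Fixed grey steel lockbox, 230 (x) x 180 (y) x 70 mm high; origin at the centre of its underside, z up. Its +x is the direction to push the plate (-x faces the robot, turned up to 0.45 rad). Two 4 mm high guide rails run along x on its flat top (z 70), from x -112 to 68, inner faces at y -23.5 and 23.5. Lockbox x, y below are in this frame, in mm.
- end_stop (a point): Middle of the face of the end stop, a 5 mm high bar across the rails, at the lockbox's top: lockbox x 64, y 0. The plate's front edge is against it when home. The black key slot to be covered lies just before it, x 51.5 to 61.5.
- cover_plate: Loose flat aluminium plate, 80 (x) x 44 (y) x 5 mm, 0.12 kg, between the rails with 1.5 mm play each side; origin at the centre of its underside, x along the lockbox's x. Its origin starts at lockbox x -65 to -15, comes up against the lowered clip at x 1 and is fully home at x 24: the button must be held for these last 23 mm.
- lip (a point): Top middle of the rear face of the plate's upturned lip, the place to push on: 40 mm wide (y), 4 mm thick, up to 18.5 mm above the lockbox's top, at x -40 of the plate. It is at lockbox x -39 when the plate meets the lowered clip, at -16 when home.
- button_top (a point): Centre of the flat, level top of the round red button, 40 mm across, at lockbox x -40, y -62; 17 mm above the lockbox's top when up, 3 mm when fully down. It is slippery: a fingertip can slide across it while pressing. With both fingertips 8 mm above the lockbox's top, one holds the button while the other, 62 mm away across the pushing direction at y 0, bears on the lip.
- red_button (a joint): How far the red button is pressed in, m: 0 up, 0.014 fully down. It springs back; pressing takes 4 N at first and 10 N fully down, with a hard stop there that need not be reached (0.007 to 0.012 is well held). It rests at about 0.005 while the clip sits on the plate.
- clip (a joint): How far the spring clip is raised, m: 0 down (1 mm above the lockbox's top, blocking the plate) to 0.012. The button lifts it by 0.85 of the button's travel; both spring back together. The plate passes when it is raised well over 0.004; it rests at about 0.004 when clamping the plate.
- clip_mid (a point): Top middle of the spring clip, a steel bar across the rails at lockbox x 45, y 0 (its blocking edge spans x 41 to 49), its top 10 mm above the lockbox's top when down.
- padlock: Loose silver padlock lying flat on the shelf, body 46 x 50 x 22 mm, shackle to its +x; origin under the body's centre. Leave alone.
- brass_hinge: Loose open brass butterfly hinge on the shelf, 66 x 50 x 10 mm; origin under its centre. Leave alone.
- gate_ring: Loose iron gate ring lying on the shelf, 68 mm across, 8 mm thick; origin at the centre of its underside. Leave alone.
- bushing: Loose black nylon bushing standing on the lockbox's top beside the rails, on the +y side, 24 mm in diameter, 18 mm high; origin at the centre of its underside. Leave alone.

How it is judged:
By the outcome, as a careful person would: the job done as asked, in the order asked, and still so for the second after the job is handed in, with the robot touching nothing.
It also fails if it takes over 42 s, if anything falls off the work surface, if the arm or the gripper's body presses on something with over 40 N, if the wrist force passes 120 N, or if a joint passes its speed limit or range.

## Working session

There is one attempt and no reset: what is moved stays moved. The work goes in short steps, Python scripts to look and compute and a shell command to move; the robot and the scene stay as the last step left them, time stands still between calls to the robot, and variables do not carry over. Pictures are saved under pics/ and viewed, about 8 in all and at most 12, crops included, and the job is handed in when it is done.

```bash
mkdir -p pics
cat > h.py <<'E'
import numpy as np, cv2
from plant import arm, capture, models
def world(c,u,v,z=None):
    z=c["z_map"][int(round(v)),int(round(u))] if z is None else z
    K=c["camera_matrix"];p=np.array([(u-K[0,2])/K[0,0]*z,(v-K[1,2])/K[1,1]*z,z])
    return c["R"].T@(p-c["t"])
def cloud(c,m):
    v,u=np.nonzero(m&(c["z_map"]>0));z=c["z_map"][v,u];K=c["camera_matrix"]
    P=np.stack([(u-K[0,2])/K[0,0]*z,(v-K[1,2])/K[1,1]*z,z],1)
    return (P-c["t"])@c["R"]
E
python3 - <<'E'
from h import *
ims=[]
for n in("top","side"):
    c=capture(n)
    print(n,'cam at',(-c["R"].T@c["t"]).round(3))
    for l in("lockbox","cover_plate","lip","red_button","clip","bushing"):
        for d in models.silhouettes(n,l)[:1]:
            P=cloud(c,d["pixels"]);
            if len(P): print(l,round(d["p"],2),d["point"],len(P),np.median(P,0).round(4),P.min(0).round(3),P.max(0).round(3))
    ims.append(c["pixels"])
    cv2.imwrite(f"pics/{n}0.png",c["pixels"][:,:,::-1])
print(arm.get_state())
E
```

```text
top cam at [0.523 0.063 0.748]
lockbox 0.8 [379.2, 199.7] 13546 [ 0.6065 -0.1168  0.07  ] [ 0.469 -0.227 -0.003] [ 0.754 -0.008  0.091]
cover_plate 0.93 [376.7, 221.9] 1254 [ 0.576  -0.1129  0.075 ] [ 0.534 -0.141  0.067] [ 0.619 -0.086  0.091]
lip 0.83 [378.7, 221.9] 1311 [ 0.5761 -0.1129  0.075 ] [ 0.534 -0.144  0.069] [ 0.618 -0.085  0.091]
red_button 0.83 [413.7, 237.0] 485 [ 0.5512 -0.1716  0.0868] [ 0.532 -0.198  0.069] [ 0.571 -0.153  0.091]
clip 0.6 [393.1, 181.4] 310 [ 0.6437 -0.1425  0.0799] [ 0.633 -0.178  0.067] [ 0.659 -0.11   0.084]
bushing 0.66 [381.0, 197.0] 13234 [ 0.6059 -0.1172  0.0701] [ 0.475 -0.257 -0.002] [ 0.734 -0.008  0.091]
side cam at [ 0.512 -0.532  0.598]
lockbox 0.79 [318.9, 305.5] 17706 [ 0.6023 -0.1644  0.0692] [ 0.467 -0.228 -0.003] [0.756 0.051 0.09 ]
cover_plate 0.68 [288.7, 279.6] 1303 [ 0.5731 -0.1145  0.0745] [ 0.532 -0.141  0.07 ] [ 0.614 -0.085  0.09 ]
lip 0.78 [290.6, 280.7] 1330 [ 0.5738 -0.1145  0.0745] [ 0.532 -0.141  0.069] [ 0.616 -0.081  0.09 ]
red_button 0.79 [278.2, 310.9] 566 [ 0.5505 -0.1725  0.0863] [ 0.532 -0.192  0.07 ] [ 0.57  -
[... 203 characters left out ...]
3 -0.23   0.025]
{'t': 0.7, 'qpos': array([-1.25661234e+00,  4.80152173e-01,  1.59631766e+00,  5.60677244e-06,
        1.06509139e+00, -4.66243809e-02]), 'joint_velocities': array([-0.00124577, -0.00110432, -0.00180543, -0.00020848,  0.00051842,
       -0.00151727]), 'tau': array([ 1.42473418e-03, -9.50246429e+01, -4.30588925e+01,  5.03855244e-04,
        1.08770353e-03,  4.87347882e-05]), 'eef_pos': array([ 0.22947343, -0.60813601,  0.23932102]), 'tool_rot': array([1.52495536e-05, 9.83771495e-01, 1.79425877e-01, 4.52696845e-06]), 'contact_force': array([ 0.38844058,  0.2213018 , -0.88573584]), 'wrist_torque': array([-0.02070639, -0.00248189, -0.04475712]), 'finger_gap': 0.08546633117958023}
```

Run:
```python
from h import *
a=cv2.imread("pics/top0.png");b=cv2.imread("pics/side0.png")
cv2.imwrite("pics/v1.png",np.hstack([a[80:400,230:560],b[180:420,150:480][:, :].copy() if 0 else cv2.copyMakeBorder(b[160:420,130:530],0,60,0,0,cv2.BORDER_CONSTANT)]))
for n in("top","side"):
    c=capture(n)
    d=models.silhouettes(n,"lockbox")[0];P=cloud(c,d["pixels"])
    # top plane all pixels nearby
    P=cloud(c,np.ones((420,560),bool));P=P[(abs(P[:,2]-.070)<.004)&(P[:,0]>.4)&(P[:,0]<.85)&(abs(P[:,1]+.115)<.2)]
    r=cv2.minAreaRect((P[:,:2]*1000).astype(np.float32));print(n,"box",r)
    for l,lo in(("cover_plate",.073),("red_button",.083),("clip",.077),("bushing",.08)):
        d=models.silhouettes(n,l)
        if d:
            P=cloud(c,d[0]["pixels"]);P=P[P[:,2]>lo]
            if len(P)>5: print(l,cv2.minAreaRect((P[:,:2]*1000).astype(np.float32)),np.median(P[:,2]))
```

```text
top box ((602.9952392578125, -119.43032836914062), (180.3411407470703, 230.0863800048828), 79.08439636230469)
cover_plate ((575.9473876953125, -112.58334350585938), (44.5797119140625, 79.67678833007812), 77.91151428222656) 0.07505295272571608
red_button ((551.0140991210938, -173.0841827392578), (36.12226867675781, 37.526939392089844), 64.08097076416016) 0.08678250556061608
clip ((643.6858520507812, -144.66656494140625), (68.85653686523438, 12.479761123657227), 80.01042175292969) 0.07989138213760093
bushing ((625.9761352539062, -59.345741271972656), (21.43864631652832, 21.037109375), 1.8402621746063232) 0.08708692988178401
side box ((601.359619140625, -117.51191711425781), (182.232421875, 230.0162811279297), 79.2887191772461)
cover_plate ((642.0734252929688, -142.43316650390625), (70.88176727294922, 11.682181358337402), 79.20524597167969) 0.07935424555861273
red_button ((550.0797119140625, -171.34555053710938), (37.93193817138672, 39.65885925292969), 22.23295021057129) 0.08636508682361517
clip ((642.0734252929688, -142.43316650390625), (70.88176727294922, 11.682181358337402), 79.20524597167969) 0.07935771218965386
bushing ((624.7596435546875, -59.80900192260742), (23.7879695892334, 22.978107452392578), 42.244869232177734) 0.086344092029973
```

View pics/v1.png

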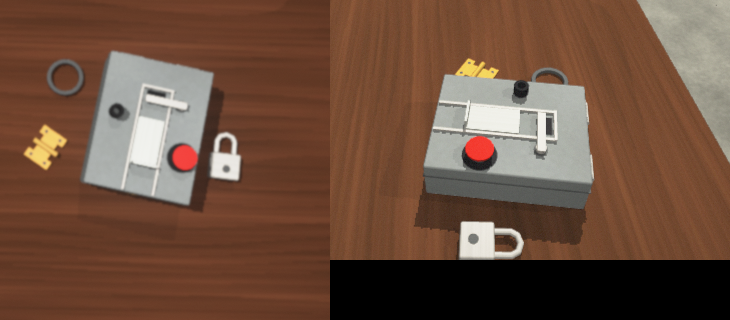

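The top-left crop shows the box turned by about -10.9°, with the plate short of the clip, the button on the -y side and the bushing on the +y side. The measured button centre agrees with the box pose to 1 mm, and the lip is at box x≈-67. I'm moving in behind the lip with the jaws shut.

```bash
python3 -m jog '{"translation":[[445,-373.5,89],[445,-373.5,89],[445,-373.5,89],[445,-373.5,89],[445,-373.5,89],[445,-373.5,89],[445,-373.5,89],[445,-373.5,89],[445,-373.5,89],[445,-373.5,89],[445,-373.5,89],[445,-373.5,89],[445,-373.5,89],[445,-373.5,89],[445,-373.5,89],[445,-373.5,89],[445,-373.5,89]],"angular":[[0,0,31.5],[0,0,31.5],[0,0,31.5],[0,0,31.5],[0,0,31.5],[0,0,31.5],[0,0,31.5],[0,0,31.5],[0,0,31.5],[0,0,31.5],[0,0,31.5],[0,0,31.5],[0,0,31.5],[0,0,31.5],[0,0,31.5],[0,0,31.5],[0,0,31.5]]}' -1 40
```

```text
t: 3.0
eef_pos: [0.5137, -0.1026, 0.1505]
tool_rot: [0.0, 0.995, -0.095, 0.0]
contact_force: [1.2, 0.5, 0.0]
finger_gap: -0.0003
```

```bash
cat >> h.py <<'E'
O=np.array([602.3,-118.5]);th=np.deg2rad(-10.85);RB=np.array([[np.cos(th),-np.sin(th)],[np.sin(th),np.cos(th)]])
def tobox(p): # world m -> box mm
    p=np.atleast_2d(p)*1000;return np.c_[(p[:,:2]-O)@RB,p[:,2]-70]
def st():
    s=arm.get_state();q=s["tool_rot"];a=np.rad2deg(2*np.arctan2(q[2],q[1]));print("t",round(s["t"],2),"tcp box",tobox(s["eef_pos"])[0].round(1),"yaw",round(a,2),"q",q.round(4),"F(box x,y,z)",np.r_[s["contact_force"][:2]@RB,s["contact_force"][2]].round(2),"gap",round(s["finger_gap"]*1000,1))
E
python3 - <<'E'
from h import *
st()
c=capture("wrist");cv2.imwrite("pics/w1.png",c["pixels"][:,:,::-1])
for l in("lip","cover_plate","red_button"):
    for d in models.silhouettes("wrist",l)[:1]:
        P=tobox(cloud(c,d["pixels"]));print(l,d["p"],d["point"],np.median(P,0).round(1),P.min(0).round(1),P.max(0).round(1))
E
```

```text
t 3.0 tcp box [-90.   -1.1  80.5] yaw -10.92 q [ 0.000e+00  9.955e-01 -9.520e-02  1.000e-04] F(box x,y,z) [1.11 0.75 0.01] gap -0.3
lip 0.65 [274.5, 134.0] [-26.5   0.6   4.4] [-71.6 -22.3  -2.7] [12.3 23.6 19.6]
cover_plate 0.57 [277.3, 134.7] [-26.5   0.7   4.4] [-68.5 -21.5   1.3] [11.3 22.7 19.6]
red_button 0.63 [369.8, 158.2] [-40.4 -61.5  16.4] [-65.5 -88.2  -1.1] [-21.5 -41.8  18.4]
```

View pics/w1.png

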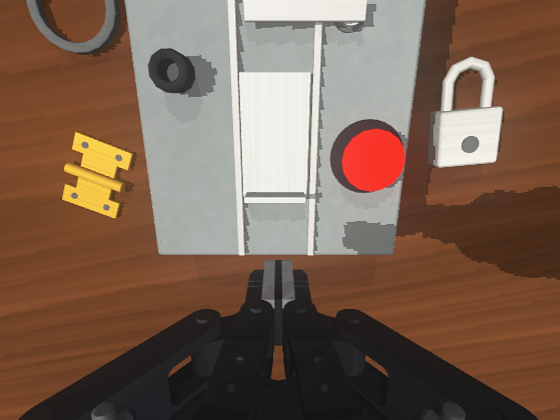

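The wrist view shows the fingers shut (275,280) behind the lip (275,200), centred between the rails. The button is at (370,158). Lowering now.

```bash
python3 -m jog '{"translation":[[0,-1,15],[0,-1,30],[0,-1,42],[0,-1,52],[0,-1,58],[0,-1,62],[0,-1,63],[0,-1,63]],"angular":[[0,0,0],[0,0,0],[0,0,0],[0,0,0],[0,0,0],[0,0,0],[0,0,0],[0,0,0]]}' ; python3 -c "
from h import *
st()"
```

```text
t: 4.0
eef_pos: [0.5143, -0.1006, 0.0874]
tool_rot: [0.0, 0.996, -0.094, 0.0]
contact_force: [0.3, 1.2, -0.2]
finger_gap: 0.0
t 4.0 tcp box [-89.8   1.   17.4] yaw -10.83 q [ 0.000e+00  9.955e-01 -9.430e-02  1.000e-04] F(box x,y,z) [ 0.03  1.21 -0.22] gap 0.0
```

```bash
python3 -m jog '{"translation":[[3,0,0],[6,0,0],[8,0,0],[10,0,0],[12,0,0],[14,0,0],[16,0,0],[18,0,0],[20,0,0],[22,0,0],[24,0,0],[26,0,0],[28,0,0],[30,0,0],[32,0,0],[33,0,0],[34,0,0],[35,0,0]],"angular":[[0,0,0],[0,0,0],[0,0,0],[0,0,0],[0,0,0],[0,0,0],[0,0,0],[0,0,0],[0,0,0],[0,0,0],[0,0,0],[0,0,0],[0,0,0],[0,0,0],[0,0,0],[0,0,0],[0,0,0],[0,0,0]]}' ; python3 -c "
from h import *
st()
c=capture('wrist')
for d in models.silhouettes('wrist','lip')[:1]:
    P=tobox(cloud(c,d['pixels']));P=P[P[:,2]>13];print(d['p'],np.percentile(P,[2,50,98],axis=0).round(1))
"
```

```text
t: 5.8
eef_pos: [0.5484, -0.1072, 0.0873]
tool_rot: [-0.0, 0.996, -0.094, -0.0]
contact_force: [-1.0, 0.5, 0.7]
finger_gap: 0.0002
t 5.8 tcp box [-55.    1.   17.3] yaw -10.83 q [-0.000e+00  9.955e-01 -9.440e-02 -2.000e-04] F(box x,y,z) [-1.05  0.3   0.7 ] gap 0.2
0.94 [[-45.  -18.4  13.3]
 [-42.    0.8  17.4]
 [-40.7  19.8  19. ]]
```

```bash
python3 -m jog '{"translation":[[1,0,0],[2,0,0],[3,0,0],[3.5,0,0],[4,0,0],[4.5,0,0],[5,0,0],[5.5,0,0],[5.5,0,0]],"angular":[[0,0,0],[0,0,0],[0,0,0],[0,0,0],[0,0,0],[0,0,0],[0,0,0],[0,0,0],[0,0,0]]}' ; python3 -c "
from h import *
st()"
```

```text
t: 6.8
eef_pos: [0.5532, -0.108, 0.0872]
tool_rot: [-0.0, 0.996, -0.094, -0.001]
contact_force: [-5.0, 0.6, 5.1]
finger_gap: 0.0001
t 6.8 tcp box [-50.2   1.   17.2] yaw -10.82 q [-1.000e-04  9.955e-01 -9.430e-02 -7.000e-04] F(box x,y,z) [-5.01 -0.36  5.08] gap 0.1
```

The plate is up against the clip: TCP is at -50.2 with a 5 N reaction. Next I back off, lift, shift sideways and open.

```bash
python3 -m jog '{"translation":[[2,0,0],[-2,0,-3],[-2,0,-25],[-2,10,-45],[-2,32,-45]],"angular":[[0,0,0],[0,0,0],[0,0,0],[0,0,0],[0,0,0]]}' && python3 -m jog '{"translation":[[0,0,0],[0,0,0],[0,0,0],[0,0,0],[0,0,0],[0,0,0],[0,0,0],[0,0,0]],"angular":[[0,0,0],[0,0,0],[0,0,0],[0,0,0],[0,0,0],[0,0,0],[0,0,0],[0,0,0]]}' 0.12; python3 -c "
from h import *
st()
c=capture('wrist');cv2.imwrite('pics/w2.png',c['pixels'][:,:,::-1])
for l in('lip','red_button','clip'):
  for d in models.silhouettes('wrist',l)[:1]:
    P=tobox(cloud(c,d['pixels']));P=P[P[:,2]>8];print(l,d['p'],np.percentile(P,[2,50,98],axis=0).round(1))
# finger clouds from the side camera, near tool
c=capture('side');P=tobox(cloud(c,np.ones((420,560),bool)))
cv2.imwrite('pics/s2.png',c['pixels'][:,:,::-1])
m=(P[:,2]>28)&(P[:,2]<90)&(abs(P[:,0]+54)<25)&(abs(P[:,1]+31)<60);Q=P[m]
for s,n in((Q[:,1]<-31,'button finger'),(Q[:,1]>-31,'lip finger')): print(n,s.sum(),np.percentile(Q[s],[1,50,99],axis=0).round(1))
"
```

```text
t: 7.3
eef_pos: [0.5479, -0.1391, 0.1348]
tool_rot: [0.0, 0.996, -0.094, 0.002]
contact_force: [0.5, -0.6, 0.3]
finger_gap: 0.0001
t: 8.1
eef_pos: [0.546, -0.1392, 0.1323]
tool_rot: [-0.0, 0.996, -0.094, -0.0]
contact_force: [0.9, 0.3, -0.2]
finger_gap: 0.048
t 8.1 tcp box [-51.4 -30.9  62.3] yaw -10.82 q [-0.      0.9955 -0.0943 -0.    ] F(box x,y,z) [ 0.83  0.48 -0.19] gap 48.0
lip 0.66 [[-40.1 -18.3   8.5]
 [-36.9   0.9  17.1]
 [-36.1  19.6  18.9]]
red_button 0.97 [[-58.7 -79.1  14.9]
 [-40.2 -61.5  16.4]
 [-23.  -44.   17.6]]
clip 0.77 [[ 37.8 -50.1   8.2]
 [ 43.5 -16.7   9.3]
 [ 49.   16.4  10.8]]
button finger 142 [[-62.1 -69.3  57.7]
 [-50.8 -67.1  70.9]
 [-41.1 -59.9  82.8]]
lip finger 16 [[-53.7  -7.8  77.7]
 [-47.1  -6.8  81.5]
 [-44.3  -5.5  89.2]]
```

View pics/w2.png

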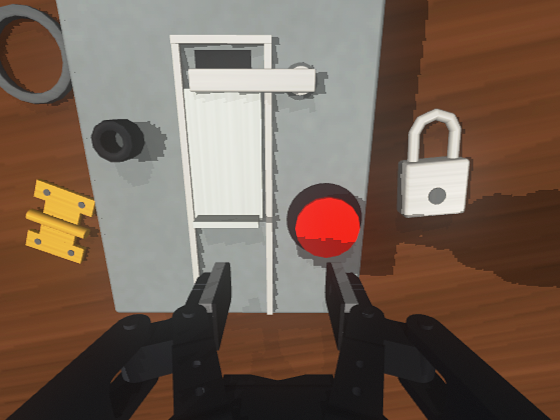

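The wrist view shows the open jaws straddling: the left finger (220,280) is behind the lip (225,222) and the right (335,280) is before the button (325,225). The plate's front is at the clip. The side camera puts the fingertip 4.6 mm ahead of the TCP at this opening.

```bash
python3 -m jog '{"translation":[[-3,0,10],[-3,0,22],[-3,0,32],[-3,0,37],[-3,0,40],[-3,0,42],[-3,0,44],[-3,0,45],[-3,0,45],[-3,0,45]],"angular":[[0,0,0],[0,0,0],[0,0,0],[0,0,0],[0,0,0],[0,0,0],[0,0,0],[0,0,0],[0,0,0],[0,0,0]]}'; python3 -c "
from h import *
st()"
```

```text
t: 9.35
eef_pos: [0.543, -0.1387, 0.0877]
tool_rot: [0.0, 0.996, -0.094, 0.0]
contact_force: [-3.6, 1.1, 6.4]
finger_gap: 0.0479
t 9.35 tcp box [-54.4 -31.   17.7] yaw -10.83 q [ 0.      0.9955 -0.0944  0.    ] F(box x,y,z) [-3.71  0.4   6.35] gap 47.9
```

```bash
python3 -m jog '{"translation":[[0,0,1],[0,0,2],[0,0,3],[0,0,4],[0,0,4]],"angular":[[0,0,0],[0,0,0],[0,0,0],[0,0,0],[0,0,0]]}'; python3 -c "
from h import *
st()
c=capture('side');cv2.imwrite('pics/s3.png',cv2.resize(c['pixels'][220:360,200:400,::-1],None,fx=3.5,fy=3.5,interpolation=2))
for l in ('red_button','clip','lip'):
  for d in models.silhouettes('side',l)[:1]:
    P=tobox(cloud(c,d['pixels']));print(l,d['p'],np.percentile(P,[5,50,95],axis=0).round(1))
"
```

```text
t: 9.85
eef_pos: [0.5431, -0.1387, 0.0837]
tool_rot: [0.0, 0.996, -0.094, 0.0]
contact_force: [-2.9, 1.6, 7.3]
finger_gap: 0.0476
t 9.85 tcp box [-54.3 -31.   13.7] yaw -10.83 q [ 0.000e+00  9.955e-01 -9.440e-02  2.000e-04] F(box x,y,z) [-3.16  1.    7.32] gap 47.6
red_button 0.94 [[-54.9 -78.8   6.4]
 [-38.5 -65.7   7.8]
 [-25.3 -47.5   9.3]]
clip 0.53 [[ 38.3 -48.8   7.9]
 [ 44.1 -18.2  16.5]
 [ 50.   11.9  18. ]]
lip 0.58 [[-36.4 -19.8   2.7]
 [ -1.4  -0.5   4.5]
 [ 34.   21.4  10.2]]
```

View pics/s3.png

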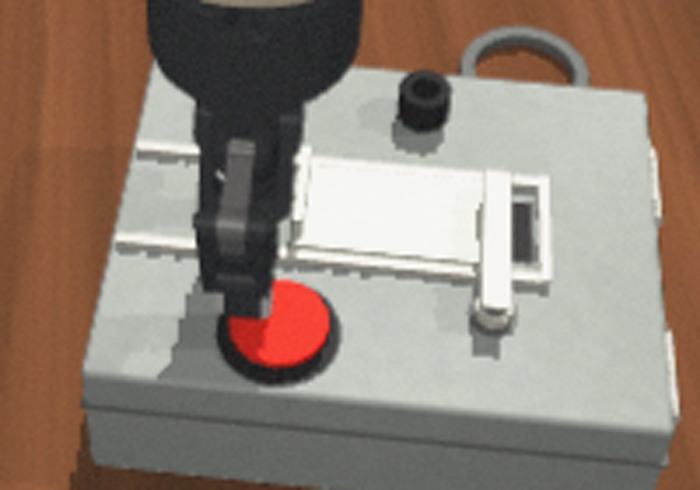

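The side view shows the fingertip on the button (250,310), which is down about 9 mm, and the clip raised about 7 mm (495,180). The lip finger stands just behind the lip. Pushing now.

```bash
python3 -m jog '{"translation":[[2,0,0],[4,0,0],[5.5,0,0],[7,0,0],[8.5,0,0],[10,0,0],[11.5,0,0],[13,0,0],[14.5,0,0],[16,0,0],[17.5,0,0],[19,0,0],[20.5,0,0],[22,0,0],[23,0,0],[24,0,0],[25,0,0],[26,0,0],[26,0,0]],"angular":[[0,0,0],[0,0,0],[0,0,0],[0,0,0],[0,0,0],[0,0,0],[0,0,0],[0,0,0],[0,0,0],[0,0,0],[0,0,0],[0,0,0],[0,0,0],[0,0,0],[0,0,0],[0,0,0],[0,0,0],[0,0,0],[0,0,0]]}'; python3 -c "
from h import *
st()"
```

```text
t: 11.95
eef_pos: [0.5685, -0.1436, 0.0838]
tool_rot: [0.0, 0.996, -0.094, 0.0]
contact_force: [-4.6, 1.3, 8.6]
finger_gap: 0.0477
t 11.95 tcp box [-28.5 -31.   13.8] yaw -10.83 q [ 0.      0.9955 -0.0944  0.    ] F(box x,y,z) [-4.78  0.44  8.64] gap 47.7
```

```bash
python3 -m jog '{"translation":[[0.5,0,0],[1,0,0],[1.5,0,0],[2,0,0],[2.5,0,0],[3,0,0],[3,0,0]],"angular":[[0,0,0],[0,0,0],[0,0,0],[0,0,0],[0,0,0],[0,0,0],[0,0,0]]}'; python3 -c "
from h import *
st()
c=capture('wrist')
cv2.imwrite('pics/w4.png',c['pixels'][:,:,::-1])"
```

```text
t: 12.65
eef_pos: [0.5698, -0.1438, 0.0836]
tool_rot: [-0.0, 0.996, -0.094, -0.001]
contact_force: [-12.5, 1.4, 14.4]
finger_gap: 0.0475
t 12.65 tcp box [-27.1 -30.9  13.6] yaw -10.81 q [-2.000e-04  9.956e-01 -9.420e-02 -1.500e-03] F(box x,y,z) [-12.53  -1.02  14.41] gap 47.5
```

View pics/w4.png

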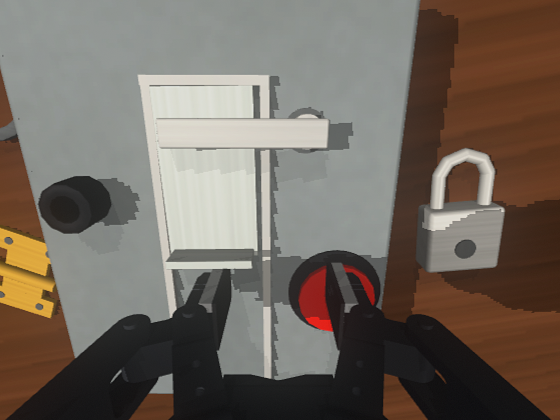

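The wrist view shows the plate across the slot and against the end bar (205,85), with the clip bar over it. TCP is at -27.1 with the force rising to 12.5 N, which means it is home. Next I ease off the lip, let the button up and withdraw.

```bash
python3 -m jog '{"translation":[[-2,0,0],[-4,0,0],[-5,0,0],[-5,0,-2],[-5,0,-4],[-5,0,-6],[-5,0,-8],[-5,0,-12],[-5,0,-20],[-5,0,-40],[-5,0,-70],[-25,0,-110],[-65,0,-140],[-90,0,-150],[-90,0,-150],[-90,0,-150]],"angular":[[0,0,0],[0,0,0],[0,0,0],[0,0,0],[0,0,0],[0,0,0],[0,0,0],[0,0,0],[0,0,0],[0,0,0],[0,0,0],[0,0,0],[0,0,0],[0,0,0],[0,0,0],[0,0,0]]}'; python3 -c "
from h import *
st()
for n in('side','wrist','top'):
  c=capture(n);cv2.imwrite(f'pics/{n}5.png',c['pixels'][:,:,::-1])
  for l in ('red_button','clip','cover_plate','bushing'):
    for d in models.silhouettes(n,l)[:1]:
      P=tobox(cloud(c,d['pixels']))
      if len(P):print(n,l,round(d['p'],2),np.percentile(P,[2,50,98],axis=0).round(1).tolist())
a=cv2.imread('pics/wrist5.png');b=cv2.imread('pics/side5.png')
cv2.imwrite('pics/v5.png',np.hstack([a[:,100:460],cv2.resize(b[200:410,200:400],(400,420))]))
"
```

```text
t: 14.3
eef_pos: [0.4834, -0.1274, 0.2342]
tool_rot: [0.0, 0.996, -0.094, 0.001]
contact_force: [-0.2, 0.3, -0.1]
finger_gap: 0.0482
t 14.3 tcp box [-115.1  -31.1  164.2] yaw -10.84 q [ 2.000e-04  9.955e-01 -9.440e-02  9.000e-04] F(box x,y,z) [-0.25  0.22 -0.06] gap 48.2
side red_button 0.57 [[-56.7, -79.8, 0.7], [-40.7, -63.5, 11.9], [-24.2, -43.8, 13.5]]
side clip 0.76 [[38.5, -50.3, 11.3], [43.4, -17.9, 13.3], [48.9, 16.9, 15.0]]
side cover_plate 0.62 [[-16.4, -20.2, 0.9], [15.1, -0.7, 4.4], [61.4, 24.2, 18.3]]
side bushing 0.67 [[0.6, 50.8, 2.9], [11.1, 57.4, 14.8], [21.9, 73.2, 18.7]]
wrist red_button 0.64 [[-59.6, -79.4, 1.1], [-41.0, -61.7, 11.8], [-23.9, -44.0, 13.3]]
wrist clip 0.86 [[37.5, -49.7, 11.3], [40.8, -17.3, 13.2], [44.4, 16.0, 14.9]]
wrist cover_plate 0.61 [[-17.3, -20.0, 2.5], [12.8, 1.2, 4.3], [39.0, 22.1, 18.1]]
wrist bushing 0.84 [[-0.6, 50.4, 2.2], [10.7, 60.9, 16.2], [20.9, 71.8, 18.4]]
top red_button 0.81 [[-57.3, -80.7, 1.0], [-39.9, -62.2, 12.4], [-21.6, -45.0, 14.3]]
top clip 0.57 [[39.7, -52.5, 0.3], [45.6, -19.2, 13.8], [55.0, 16.3, 15.9]]
top cover_plate 0.84 [[-15.4, -21.0, 1.8], [19.3, 0.1, 5.1], [63.2, 21.3, 18.7]]
```

View pics/v5.png

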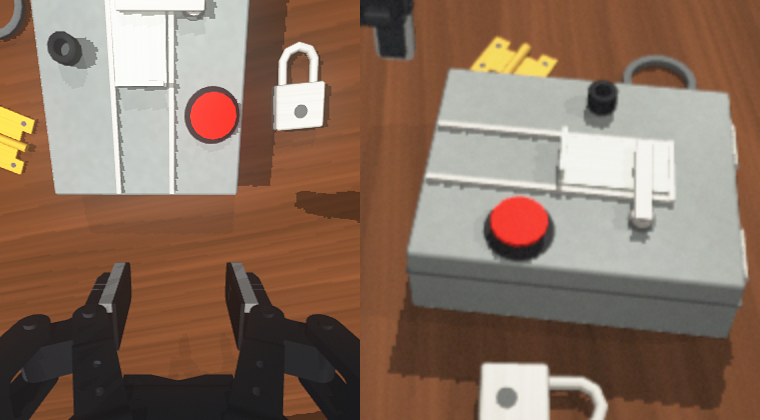

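The plate is home with its lip at x≈-16. The button rests about 5 mm down and the clip about 4 mm up, so it is clamping. The slot is covered and the hand is clear.

```bash
python3 -c "
from plant import arm
print(arm.job_done())"
```

```text
the job is handed in; nothing more can be done
None
```

The key slot is closed: the plate is home against the end stop and the spring clip is clamping it. I handed the job in about 14.5 s into the 42 s allowed.

- **To the clip:** I pushed the plate along the rails with the jaws shut until it met the lowered clip. The reaction was about 5 N, at the expected position.
- **Under the clip:** I opened the jaws to about 48 mm, so one fingertip could press the button and the other bear on the lip. With the button held about 9 mm down and the clip raised about 7 mm, I pushed the last 23 mm. It stopped firmly at the expected home position, with 12.5 N of resistance.
- **Release:** I eased off the lip, let the button up and took the hand away.

After the hand was clear, the last checks with the three cameras showed:
- **Plate:** the lip is at lockbox x about -16 and the front edge at about 63 in the top view. The side view gave the front edge as about 61, which is within camera error; the clip partly hid the front edge in the wrist view.
- **Clamp:** the button rests about 5 mm down and the clip about 4 mm up, which are the expected values for a clamped plate.
- **Everything else:** the bushing is within about 2 mm of its first measured position. The hinge, ring and padlock look undisturbed in the pictures, though I did not measure them.
- **Contact:** the contact force reads about zero.

No check failed. One reading I did not explain was a sideways force of about 3.5 N while I first pressed the button; it did no visible harm.

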